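# Fish the die tray out from under the bench riser

### The arm

A 6-joint arm with a two-finger parallel gripper is mounted at the origin on the work surface. World frame = base frame: x ahead of the robot, y to its left, z up, the work surface at z = 0. Lengths are in m, angles in degrees, forces in N, time in s.
With the tool pointing down it reaches from about 0.375 to 0.9 m from the base axis. Payload 3.1 kg.
Tool frame: the origin (TCP) lies on the centre line of the jaws, within the pads' length; the fingertips stand 19 mm ahead of it and the grasp point (between the pads) is the TCP; z points along the fingers, y is the direction in which the jaws open and shut (so a half turn about z gives the same grasp; the last joint's range is limited). The gripper opens to 87 mm and grips with 3 to 60 N. Pads are 19 mm wide; open, the fingers measure 117 mm over their backs; the gripper's body (75 mm by 190 mm) begins 51 mm behind the grasp point.
Start: joints at [57.955, 30.224, 82.088, -0, 67.689, -10.227], TCP at [0.232, 0.58, 0.242] pointing down, gripper open.
Joint ranges: [-176.69, 176.69], [-43.24, 126.21], [12.49, 139.97], [-82, 262], [0, 151.66], [-163.58, 163.58]. Speed limits (degrees/s): [159.86, 159.86, 180, 180, 180, 180].

### API

Orientations are given as a 3x3 rotation matrix whose columns are the frame's x, y, z axes.
In Python, from rig import bot gives the robot as it stands.
- The arm moves only by the tool carry_out, never from a script. Its argument "targets" is a list of rows, each a list of 6 numbers: the shift along the tool's x, y, z each as a share of 200 mm, from -1 to 1, then the turn, a rotation vector about the tool's x, y, z each as a share of pi/2 rad, from -1 to 1. In form: [[dx, dy, dz, ax, ay, az], ...]. A call has 1 to 20 rows; each row is the pose to reach, as a shift and turn from the pose measured when the call began, along the tool's axes at that moment; what a row does not reach only later rows make up. A row lasts 1/8 s, in which the tool goes at most 62.5 mm and 10.7 degrees, less where a joint would pass 70% of its speed; a pose out of reach is approached as far as the arm can. A call with a number of a shift or a turn outside -1 to 1 is refused whole. A call with a gripper value outside its range is refused whole. "jaw" is the gripper's target within -1 to 1 (fully open at 1, half-way at 0, shut at -1), set as the call begins (left out, the last holds). The fingers move at their own pace and stop on an object; the grip force is fixed at half the most. Time passes only in rows, so rows that repeat a pose let the fingers close. It gives the time, the measured TCP pose, the force and the opening at its end, in the units of the state.
- bot.read_state(): the state, without advancing time (a new reading comes with each control period).
- bot.capture(name): name is "side" or "top" or "wrist"; returns the picture (420x560x3 uint8, blue, green, red); there is no depth.
- bot.camera_info(name): a dict with "camera_matrix" (3x3 intrinsics, pixels), "k1" (the pictures are not rectified: a ray, as slopes to the right and down, at radius r is drawn at 1 + k1 r^2 times it, then the intrinsics apply), "view" (4x4, takes a point from world to camera coordinates); the wrist camera has in their place "mount" (4x4, takes a point from camera to tool coordinates, whose origin is the TCP and whose axes are the flange's). Camera axes: x right, y down, z forward; pixel columns grow to the right and rows downward; lengths in m; the calibration is good to about 2 mm. A picture is of the moment at which its call begins: read the wrist's pose just before it. camera_info takes no time and is no camera call.
- bot.hand_in(): hands the job in, once; it reports no verdict.
The state is a dict: "time_s": time; "joint_positions": joint angles; "qvel": joint speeds; "tau": joint torques, N m; "position": TCP position; "tcp_rot": TCP orientation; "force": force on the tool from outside, world axes, zero at the start; "moment": the same for the moment, N m; "opening": opening from 0.0 (shut) to 1.0 (fully open).
Only numpy, scipy, OpenCV 4.12 (cv2) and the standard library are available. Lean on these libraries where they do the work, as an engineer would, in place of code of your own. Each camera call takes 0.05 s, during which the arm holds its last target.

### The job

The wooden tray of cutting dies has been pushed in under the low steel riser, out of reach of the hand. Take the hooked rod from the cutting mat, feel under the riser's front edge for the wire loop on the tray's front, catch it and gently draw the tray out until it stops; then unhook it and gently lay the rod back down on the cutting mat. Do not force or jerk the tray, keep the hand itself off the tray and the riser, and leave everything else on the bench where it is.

Things in the scene. Friction and masses are not known exactly. Their poses are not given: they have to be found in the camera images.
- riser: Low grey steel riser, 300 wide, 200 deep, 72 high, fixed (all sizes in mm). Origin on the bench under the middle of its open front edge; x points inwards (away from the opening, along the tray's slide), y to the left along the edge, z up. Opening 280 wide, 64 high (top sheet 8 thick). Things on top stand at least 35 behind the edge.
- riser_edge (a point): Middle of the riser's front edge, 72 up; axes as riser. Below it is the loop of 6 thick wire in the middle of the tray's front board: an upright bar 14 to 50 above the bench, so a hook enters sideways. Tray fully in: bar 27, board's face 55 behind this edge; both come out with the tray. Its place across is NOT given: up to 55 left or right of the middle, to be felt for.
- die_tray (a joint): How far the plywood die tray (150 wide) is drawn out along the riser's -x (m): 0 fully in, 0.110 at its firm stop; starts at 0 to 0.012 and stays where left. About 5 N of friction: a slow steady pull under 10 N moves it; it cannot move sideways. More than 20 N from the hook bends its loop or slide; faster than 0.25 m/s is a jerk.
- hook_grip (a point): Hooked rod: centre of its wooden handle (90 long, 24 wide, 38 high; bottom 19 below this point; reaches 39 ahead, 51 behind). x along the rod to the hook, y to its left, z up. 0.14 to 0.24 kg, balanced within 15 of this point. Starts lying on the mat, right side up.
- hook_tip (a point): Outer corner of the hooked rod, where the straight 6 thick shank ends, 115 ahead of the handle's centre and 1 above it. From here the prong, 6 thick, runs 15 to the rod's left (+y), leaning 5 back towards the handle. Axes as hook_grip.
- mat: Grey cutting mat, 250 (x) by 170 (y), 4 thick, fixed to the bench, to the left or the right of the riser. Origin at the centre of its underside.
- basket: Black plastic basket 220 by 160 by 70 with bottles (up to 110 high), fixed, on the other side from the mat. Origin at the centre of its underside.
- dye_jar: Bystander: jar 52 across, 65 high, on the riser. Origin under its centre.
- glue_bottle: Bystander: bottle 40 across, 100 high, on the riser. Origin under its centre.
- spool: Bystander: wooden thread spool 44 across, 50 high, on the riser. Origin under its centre.
- mallet: Bystander: rubber-headed mallet lying on the bench beyond the mat or basket, head to the left.
- awl: Bystander: awl lying on the bench.
- weight: Bystander: brass weight 56 across, 45 high, on the bench. Origin under its centre.
- tool_cup: Bystander: white cup 70 across, 90 high, on the bench. Origin under its centre.
Mind the look-alikes: they are no part of the job. What is shaped like the part that bears hook_grip but green or purple is not meant.

How it is judged:
By the outcome, as a careful person would: the job done as asked, in the order asked, and still so for the second after the job is handed in, with the robot touching nothing.
It also fails if it takes over 72 s, if anything falls off the work surface, if the arm or the gripper's body presses on something with over 40 N, if the wrist force passes 120 N, or if a joint passes its speed limit or range.

## Working session

There is one attempt and no reset: what is moved stays moved. The work goes in short steps, Python scripts to look and compute and a tool call to move; the robot and the scene stay as the last step left them, time stands still between calls to the robot, and variables do not carry over. Pictures are saved under pics/ and viewed, and the job is handed in when it is done.

Besides the shell and the picture viewer there is one more tool, called after "Request:" as name(argument=value, ...) on one line, values as JSON. carry_out: Moves the arm, as the interface text tells. Shift numbers are shares of 200 mm and turn numbers shares of pi/2 rad, none past 1 either way. Its arguments: {"type":"object","properties":{"targets":{"type":"array"},"jaw":{"type":"number"}},"required":["targets"]}

```bash
ls; mkdir -p pics; python3 - <<'E'
from rig import bot
import cv2,numpy as np
print(bot.read_state())
for n in ["side","top","wrist"]:
    i=bot.camera_info(n); print(n,{k:np.round(v,4).tolist() for k,v in i.items()})
    cv2.imwrite(f"pics/{n}0.png",bot.capture(n))
E
```

```text
pics
{'time_s': 0.0, 'joint_positions': array([ 5.79563085e+01,  3.02788776e+01,  8.21554567e+01, -7.02816763e-04,
        6.76879053e+01, -1.02261410e+01]), 'qvel': array([ 0.04028617,  0.01927102,  0.02943392, -0.02758803, -0.01184417,
        0.03688235]), 'tau': array([-1.55751128e-03, -4.40050256e+01, -1.76586199e+01,  6.32878882e-02,
        5.83287387e-02, -1.55605203e-04]), 'position': array([0.23188105, 0.57966283, 0.24057769]), 'tcp_rot': array([[-9.28373557e-01,  3.71646713e-01, -1.12233319e-03],
       [ 3.71648226e-01,  9.28371856e-01, -1.81445317e-03],
       [ 3.67606995e-04, -2.10160348e-03, -9.99997724e-01]]), 'force': array([ 0.73865876, -0.86888187,  0.85567379]), 'moment': array([-0.02883274, -0.03056802,  0.10310771]), 'opening': 1.0017438629570996}
side {'camera_matrix': [[465.6667, 0.0, 284.733], [0.0, 465.6667, 205.2743], [0.0, 0.0, 1.0]], 'k1': -0.0682, 'view': [[0.8314, -0.5557, 0.0067, -0.4146], [-0.2678, -0.4113, -0.8713, 0.2097], [0.4869, 0.7226, -0.4907, 1.2132], [0.0, 0.0, 0.0, 1.0]]}
top {'camera_matrix': [[405.5411, 0.0, 283.4918], [0.0, 405.5411, 200.8177], [0.0, 0.0, 1.0]], 'k1': -0.0134, 'view': [[0.0137, -0.9998, 0.0107, -0.0142], [-0.9827, -0.0154, -0.1848, 0.5298], [0.1849, -0.008, -0.9827, 1.1862], [0.0, 0.0, 0.0, 1.0]]}
wrist {'camera_matrix': [[367.8749, 0.0, 279.4715], [0.0, 367.8749, 213.1852], [0.0, 0.0, 1.0]], 'k1': -0.0467, 'mount': [[-0.0006, -0.9696, -0.2449, 0.0659], [1.0, -0.0007, 0.0004, 0.0015], [-0.0005, -0.2449, 0.9696, -0.1429], [0.0, 0.0, 0.0, 1.0]]}
```

View pics/top0.png

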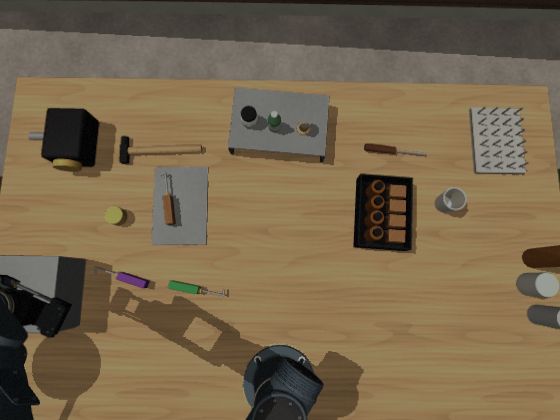

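View pics/side0.png

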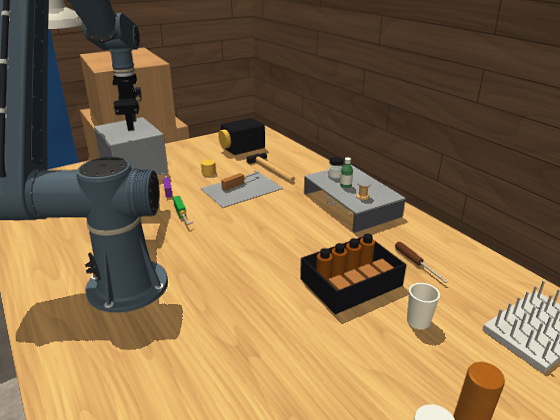

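View pics/wrist0.png

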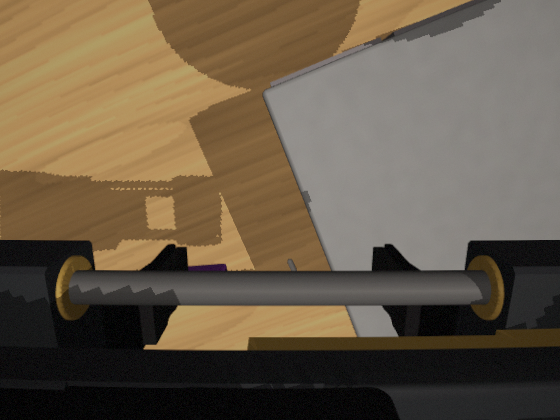

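```bash
cat > h.py <<'E'
import cv2,numpy as np
from rig import bot
def ray(name,uv,T=None):
    i=bot.camera_info(name); K=np.array(i["camera_matrix"]);k=float(i["k1"])
    d=(np.array(uv,float)-[K[0,2],K[1,2]])/[K[0,0],K[1,1]]
    p=d.copy()
    for _ in range(20): p=d/(1+k*(p@p))
    v=np.array([p[0],p[1],1.])
    if name=="wrist":
        M=T@np.array(i["mount"])
    else: M=np.linalg.inv(np.array(i["view"]))
    return M[:3,3],M[:3,:3]@v
def onz(name,uv,z,T=None):
    o,d=ray(name,uv,T); return o+d*(z-o[2])/d[2]
def proj(name,P,T=None):
    i=bot.camera_info(name); K=np.array(i["camera_matrix"]);k=float(i["k1"])
    V=np.linalg.inv(T@np.array(i["mount"])) if name=="wrist" else np.array(i["view"])
    c=V[:3,:3]@np.array(P)+V[:3,3]; s=c[:2]/c[2]; s=s*(1+k*(s@s)); return s*K[0,0]+[K[0,2],K[1,2]]
def tool():
    s=bot.read_state(); T=np.eye(4);T[:3,:3]=s["tcp_rot"];T[:3,3]=s["position"];return T
def tri(a,b):
    (o1,d1),(o2,d2)=a,b
    A=np.stack([d1,-d2],1); t=np.linalg.lstsq(A,o2-o1,rcond=None)[0]
    p,q=o1+d1*t[0],o2+d2*t[1]; return (p+q)/2,np.linalg.norm(p-q)
E
python3 - <<'E'
import cv2
t=cv2.imread("pics/top0.png")
cv2.imwrite("pics/t_a.png",cv2.resize(t[80:170,220:340],None,fx=6,fy=6,interpolation=cv2.INTER_CUBIC))
cv2.imwrite("pics/t_b.png",cv2.resize(t[160:250,145:215],None,fx=6,fy=6,interpolation=cv2.INTER_CUBIC))
s=cv2.imread("pics/side0.png")
cv2.imwrite("pics/s_a.png",cv2.resize(s[140:240,295:415],None,fx=6,fy=6,interpolation=cv2.INTER_CUBIC))
E
```

```text
(no output)
```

View pics/t_a.png

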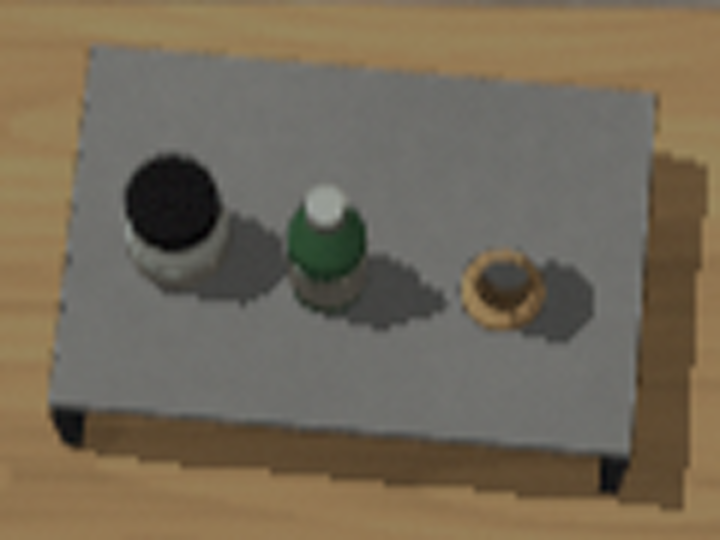

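View pics/t_b.png

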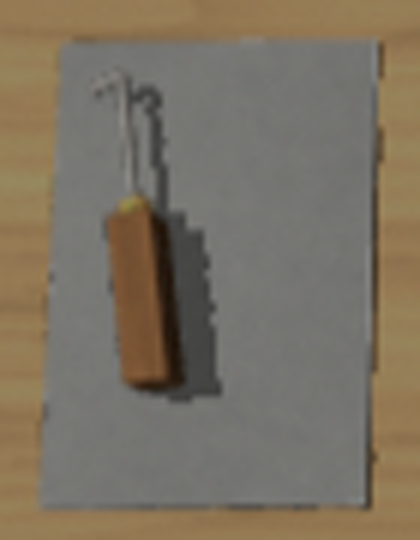

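View pics/s_a.png

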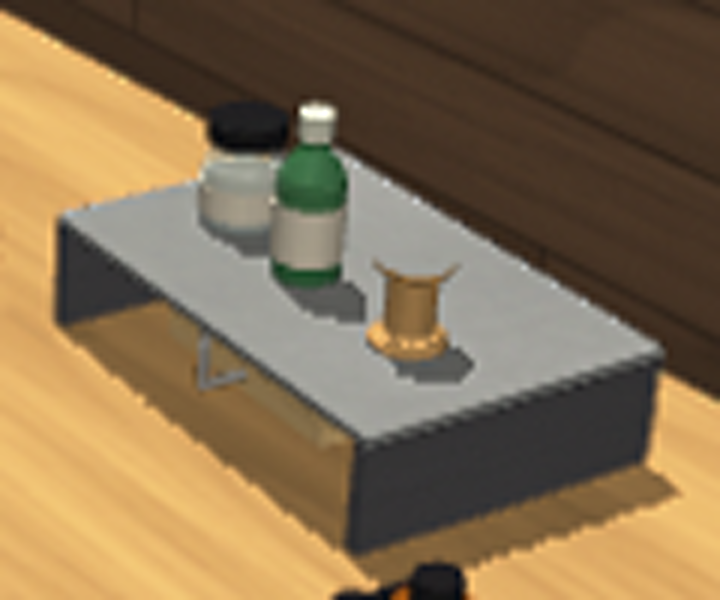

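```bash
python3 - <<'E'
from h import *
np.set_printoptions(precision=4,suppress=True)
t=lambda x,y,ox,oy:(x/6+ox-.4,y/6+oy-.4)
print("riser corners (z .072) BL,BR,FR,FL")
for p in [(92,46),(655,94),(628,453),(50,404)]: print(onz("top",t(*p,220,80),.072))
print("from side FL FR BR")
for p in [(62,217),(360,440),(662,352)]: print(onz("side",t(*p,295,140),.072))
print("handle top FL FR BR BL")
for p in [(108,212),(150,208),(166,380),(125,383)]: print(onz("top",t(*p,145,160),.042))
print("tip, prong end",onz("top",t(124,78,145,160),.024),onz("top",t(95,92,145,160),.024))
print("mat")
for p in [(62,42),(378,42),(370,506),(42,506)]: print(onz("top",t(*p,145,160),.004))
print("loop bottom",onz("side",t(204,387,295,140),.014),onz("side",t(205,340,295,140),.035))
E
```

```text
riser corners (z .072) BL,BR,FR,FL
[0.8879 0.152  0.072 ]
[ 0.8664 -0.1443  0.072 ]
[ 0.6699 -0.1291  0.072 ]
[0.691  0.1663 0.072 ]
from side FL FR BR
[0.6896 0.1593 0.072 ]
[ 0.6643 -0.1317  0.072 ]
[ 0.8627 -0.1498  0.072 ]
handle top FL FR BR BL
[0.5439 0.3646 0.042 ]
[0.5463 0.3433 0.042 ]
[0.4579 0.3294 0.042 ]
[0.456 0.35  0.042]
tip, prong end [0.6192 0.3665 0.024 ] [0.6114 0.3811 0.024 ]
mat
[0.6436 0.4068 0.004 ]
[0.6463 0.2381 0.004 ]
[0.399  0.2303 0.004 ]
[0.3964 0.3993 0.004 ]
loop bottom [0.6997 0.0342 0.014 ] [0.7097 0.0477 0.035 ]
```

```bash
cat >> h.py <<'E'
from scipy.spatial.transform import Rotation as Ro
def Rdown(deg):
    a=np.radians(deg); x=np.array([np.cos(a),np.sin(a),0]); z=np.array([0,0,-1.]); return np.stack([x,np.cross(z,x),z],1)
def goal(p,deg):
    T=tool(); d=T[:3,:3].T@(np.array(p)-T[:3,3])/.2
    r=Ro.from_matrix(T[:3,:3].T@Rdown(deg)).as_rotvec()/(np.pi/2)
    print("row",np.round(np.r_[d,r],4).tolist())
E
python3 -c "
from h import *
goal([.507-.02,.348,.17],189)"
```

```text
row [-1.6147, -0.6014, 0.3545, -0.001, -0.0005, -0.3424]
```

Request:
carry_out(targets=[[-0.25,-0.09,0,0,0,-0.1],[-0.5,-0.18,0,0,0,-0.2],[-0.75,-0.27,0.05,0,0,-0.3],[-1,-0.37,0.1,0,0,-0.342]], jaw=1)

```text
time_s: 0.65
position: [0.3912, 0.4357, 0.2206]
tcp_rot: [[-0.987, -0.159, -0.001], [-0.159, 0.987, -0.001], [0.001, -0.001, -1.0]]
force: [1.1, -0.1, -0.0]
opening: 1.005
```

```bash
python3 -c "
from h import *
goal([.507-.02,.348,.17],189)"
```

```text
row [-0.4034, -0.5086, 0.2531, -0.0007, -0.0005, 0.0016]
```

Request:
carry_out(targets=[[-0.2,-0.25,0.12,0,0,0],[-0.4,-0.51,0.25,0,0,0],[-0.4,-0.51,0.25,0,0,0],[-0.4,-0.51,0.25,0,0,0]])

```text
time_s: 1.15
position: [0.4865, 0.3469, 0.1699]
tcp_rot: [[-0.988, -0.157, -0.002], [-0.157, 0.988, -0.001], [0.003, -0.001, -1.0]]
force: [-0.5, 0.1, -0.7]
opening: 0.998
```

```bash
python3 -c "
from h import *
T=tool();print(T)
np.save('T1.npy',T)
cv2.imwrite('pics/w1.png',bot.capture('wrist'))"
```

```text
[[-0.98765012 -0.15665818 -0.00233679  0.48649617]
 [-0.15665502  0.98765228 -0.00147758  0.34690903]
 [ 0.00253941 -0.00109326 -0.99999618  0.1699437 ]
 [ 0.          0.          0.          1.        ]]
```

View pics/w1.png

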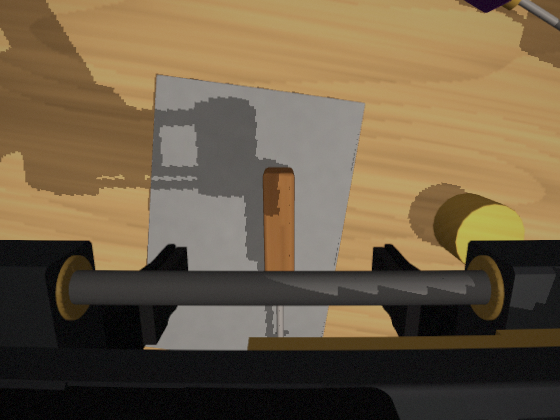

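```bash
python3 - <<'E'
from h import *
T=np.load('T1.npy')
im=cv2.imread('pics/w1.png')
hsv=cv2.cvtColor(im,cv2.COLOR_BGR2HSV)
for r in (166,168,170,172,175,190,210,230,250,262):
    row=[c for c in range(250,310) if hsv[r,c,1]>90]
    if row: print(r,row[0],row[-1],onz('wrist',(row[0]-.5,r),.042,T).round(4),onz('wrist',(row[-1]+.5,r),.042,T).round(4))
cv2.imwrite('pics/w1c.png',cv2.resize(im[155:345,240:320],None,fx=5,fy=3.1,interpolation=cv2.INTER_CUBIC))
E
```

```text
168 266 291 [0.4569 0.3327 0.042 ] [0.4539 0.3517 0.042 ]
170 265 292 [0.4585 0.3322 0.042 ] [0.4553 0.3527 0.042 ]
172 264 292 [0.4601 0.3317 0.042 ] [0.4567 0.3529 0.042 ]
175 263 293 [0.4624 0.3313 0.042 ] [0.4588 0.354  0.042 ]
190 263 294 [0.4736 0.333  0.042 ] [0.4698 0.3566 0.042 ]
210 263 293 [0.4888 0.3352 0.042 ] [0.4851 0.3584 0.042 ]
230 264 293 [0.5043 0.3382 0.042 ] [0.5007 0.361  0.042 ]
250 264 293 [0.5204 0.3406 0.042 ] [0.5168 0.3637 0.042 ]
262 265 293 [0.5302 0.3428 0.042 ] [0.5266 0.3654 0.042 ]
```

View pics/w1c.png

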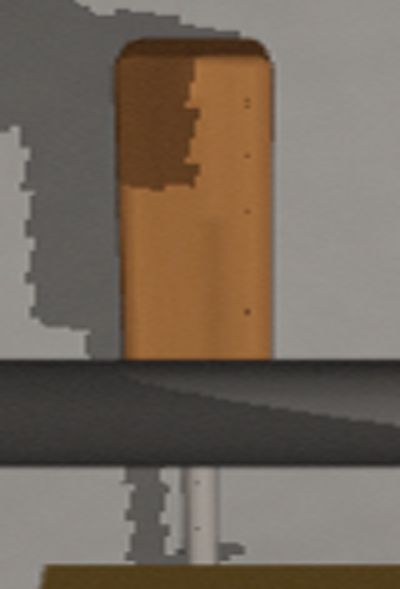

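```bash
python3 -c "
from h import *
goal([.5065,.350,.028],189.2)"
```

```text
row [-0.1049, -0.0056, 0.7126, -0.0004, -0.0011, -0.0011]
```

Request:
carry_out(targets=[[-0.05,-0.003,0.2,0,0,0],[-0.105,-0.006,0.4,0,0,0],[-0.105,-0.006,0.55,0,0,0],[-0.105,-0.006,0.66,0,0,0],[-0.105,-0.006,0.71,0,0,0],[-0.105,-0.006,0.71,0,0,0]])

```text
time_s: 1.95
position: [0.5057, 0.351, 0.0287]
tcp_rot: [[-0.987, -0.16, -0.002], [-0.16, 0.987, -0.001], [0.002, -0.001, -1.0]]
force: [0.7, 0.1, 0.8]
opening: 0.998
```

Request:
carry_out(targets=[[0,0,0,0,0,0],[0,0,0,0,0,0],[0,0,0,0,0,0],[0,0,0,0,0,0],[0,0,0,0,0,0],[0,0,0,0,0,0]], jaw=-1)

```text
time_s: 2.7
position: [0.5057, 0.3509, 0.0286]
tcp_rot: [[-0.987, -0.16, -0.002], [-0.16, 0.987, -0.001], [0.002, -0.001, -1.0]]
force: [-0.2, -0.1, 0.7]
opening: 0.401
```

Request:
carry_out(targets=[[0,0,0,0,0,0],[0,0,0,0,0,0],[0,0,0,0,0,0],[0,0,0,0,0,0]])

```text
time_s: 3.2
position: [0.5056, 0.3507, 0.0286]
tcp_rot: [[-0.987, -0.16, -0.002], [-0.16, 0.987, -0.001], [0.002, -0.001, -1.0]]
force: [0.1, -1.0, 0.4]
opening: 0.276
```

Request:
carry_out(targets=[[0,0,-0.04,0,0,0],[0,0,-0.15,0,0,0],[0,0,-0.35,0,0,0],[0,0,-0.6,0,0,0],[0,0,-0.85,0,0,0],[0,0,-1,0,0,0],[0,0,-1,0,0,0]])

```text
time_s: 4.08
position: [0.5074, 0.3519, 0.2316]
tcp_rot: [[-0.987, -0.16, 0.004], [-0.16, 0.987, 0.002], [-0.004, 0.001, -1.0]]
force: [-0.3, 0.3, -2.0]
opening: 0.274
```

```bash
python3 -c "
from h import *
goal([.745,.02,.26],175.85)"
```

```text
row [-0.9077, -1.8281, -0.1407, 0.0011, 0.0024, 0.1485]
```

Request:
carry_out(targets=[[-0.06,-0.12,-0.02,0,0,0.02],[-0.18,-0.36,-0.05,0,0,0.05],[-0.3,-0.6,-0.08,0,0,0.08],[-0.4,-0.8,-0.1,0,0,0.11],[-0.5,-1,-0.14,0,0,0.15]])

```text
time_s: 4.7
position: [0.6372, 0.169, 0.2567]
tcp_rot: [[-0.997, 0.077, -0.002], [0.077, 0.997, 0.002], [0.002, 0.002, -1.0]]
force: [0.5, 0.7, -2.1]
opening: 0.274
```

```bash
python3 -c "
from h import *
goal([.745,.02,.26],175.85)"
```

```text
row [-0.595, -0.7012, -0.019, 0.001, -0.0013, -0.003]
```

Request:
carry_out(targets=[[-0.15,-0.2,-0.02,0,0,0],[-0.35,-0.4,-0.02,0,0,0],[-0.5,-0.6,-0.02,0,0,0],[-0.595,-0.7,-0.02,0,0,0],[-0.595,-0.7,-0.02,0,0,0],[-0.595,-0.7,-0.02,0,0,0]])

```text
time_s: 5.45
position: [0.7436, 0.021, 0.2577]
tcp_rot: [[-0.997, 0.077, -0.007], [0.077, 0.997, 0.003], [0.007, 0.003, -1.0]]
force: [-0.3, -0.1, -2.1]
opening: 0.274
```

```bash
python3 -c "
from h import *
T=tool();print(T)
np.save('T2.npy',T)
cv2.imwrite('pics/w2.png',bot.capture('wrist'))"
```

```text
[[-0.99701387  0.07693412 -0.00666945  0.74358258]
 [ 0.07691448  0.99703271  0.0031538   0.0210432 ]
 [ 0.00689229  0.0026314  -0.99997279  0.25772688]
 [ 0.          0.          0.          1.        ]]
```

View pics/w2.png

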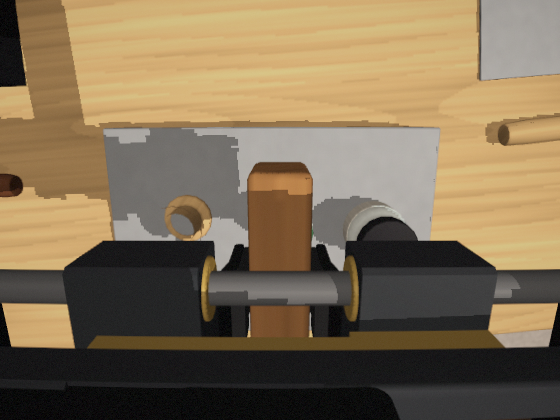

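```bash
python3 - <<'E'
from h import *
T=np.load('T2.npy')
im=cv2.imread('pics/w2.png'); hsv=cv2.cvtColor(im,cv2.COLOR_BGR2HSV)
def row(c):
    col=hsv[100:160,c,1].astype(int); i=np.where(col<45)[0]; return 100+i[0]-.5
def edges(r):
    x=np.where(hsv[r,80:460,1]<45)[0]+80; return x[0]-.5,x[-1]+.5
for c in (115,150,200,240,300,350,400,430): print(c,row(c),onz('wrist',(c,row(c)),.072,T).round(4))
for r in (129,132,135,145,170,200):
    a,b=edges(r); print(r,a,b,onz('wrist',(a,r),.072,T).round(4),onz('wrist',(b,r),.072,T).round(4))
E
```

```text
115 127.5 [ 0.6712 -0.1166  0.072 ]
150 127.5 [ 0.6739 -0.0856  0.072 ]
200 127.5 [ 0.6776 -0.0416  0.072 ]
240 126.5 [ 0.6795 -0.0066  0.072 ]
300 126.5 [0.6836 0.0456 0.072 ]
350 126.5 [0.6869 0.0893 0.072 ]
400 126.5 [0.6901 0.1333 0.072 ]
430 127.5 [0.6928 0.16   0.072 ]
129 102.5 439.5 [ 0.6715 -0.128   0.072 ] [0.6947 0.1685 0.072 ]
132 102.5 439.5 [ 0.674  -0.1285  0.072 ] [0.6973 0.1685 0.072 ]
135 103.5 439.5 [ 0.6767 -0.1281  0.072 ] [0.6999 0.1686 0.072 ]
145 104.5 438.5 [ 0.6854 -0.1288  0.072 ] [0.7087 0.1679 0.072 ]
170 107.5 435.5 [ 0.7077 -0.1301  0.072 ] [0.7309 0.1655 0.072 ]
200 110.5 433.5 [ 0.7353 -0.1325  0.072 ] [0.7586 0.1643 0.072 ]
```

```bash
cat >> h.py <<'E'
O=np.array([.6813,.0195,0]);YAW=-4.25
xr=np.array([np.cos(np.radians(YAW)),np.sin(np.radians(YAW)),0]);yr=np.array([-xr[1],xr[0],0])
def tipgoal(depth,lat,z,yaw=YAW):
    p=O+depth*xr+lat*yr-.115*xr; p[2]=z+.0046; print(p.round(4)); goal(p,180+yaw)
def tipnow():
    T=tool(); p=T[:3,3]-.115*T[:3,0]-O; print('tip depth %.4f lat %.4f z %.4f'%(p@xr,p@yr,p[2]-.0046),bot.read_state()['force'].round(2),bot.read_state()['opening'])
E
python3 - <<'E'
from h import *
tipgoal(-.03,-.008,.032)
print(proj('side',O+.15*yr+[0,0,.072]),proj('side',O-.15*yr+[0,0,.072]),proj('top',O+.15*yr+[0,0,.072]),proj('top',O-.15*yr+[0,0,.072]))
for d in (.015,.021,.027):
  for l in (.015,.02,.025): print(d,l,proj('side',O+d*xr+l*yr+[0,0,.014]))
E
```

```text
[0.5361 0.0223 0.0366]
row [1.0287, -0.078, 1.115, 0.0015, -0.0037, -0.0013]
[303.94127258 174.55747379] [355.71872201 212.18155534] [227.02757755 146.46719668] [324.60364746 155.02799982]
0.015 0.015 [328.22285173 204.38293954]
0.015 0.02 [327.39102712 203.74930665]
0.015 0.025 [326.56312715 203.11868664]
0.021 0.015 [329.69461133 203.96438734]
0.021 0.02 [328.86071591 203.33281662]
0.021 0.025 [328.03074625 202.70424345]
0.027 0.015 [331.16133742 203.5472497 ]
0.027 0.02 [330.32539317 202.91773126]
0.027 0.025 [329.49337571 202.29119516]
```

Request:
carry_out(targets=[[0.2,-0.02,0,0,0,0],[0.45,-0.04,0,0,0,0],[0.7,-0.06,0,0,0,0],[0.9,-0.08,0.1,0,0,0],[1,-0.08,0.3,0,-0.003,0],[1,-0.08,0.5,0,-0.004,0],[1,-0.08,0.7,0,-0.004,0],[1,-0.08,0.8,0,-0.004,0],[1,-0.08,0.8,0,-0.004,0]])

```text
time_s: 6.62
position: [0.5404, 0.0226, 0.0985]
tcp_rot: [[-0.997, 0.075, -0.003], [0.075, 0.997, 0.003], [0.003, 0.003, -1.0]]
force: [0.5, -0.1, -1.5]
opening: 0.272
```

```bash
python3 - <<'E'
from h import *
tipnow();tipgoal(-.03,-.008,.032)
E
```

```text
tip depth -0.0257 lat -0.0074 z 0.0935 [ 0.5  -0.13 -1.52] 0.27204927591401956
[0.5361 0.0223 0.0366]
row [0.0204, -0.0043, 0.3096, 0.0019, -0.0021, -0.0003]
```

Request:
carry_out(targets=[[0.02,-0.004,0.1,0,0,0],[0.02,-0.004,0.2,0,0,0],[0.02,-0.004,0.28,0,0,0],[0.02,-0.004,0.31,0,0,0],[0.02,-0.004,0.31,0,0,0]])

```text
time_s: 7.25
position: [0.5364, 0.0224, 0.0367]
tcp_rot: [[-0.997, 0.074, -0.003], [0.074, 0.997, 0.003], [0.003, 0.003, -1.0]]
force: [0.1, 0.8, -1.2]
opening: 0.273
```

```bash
python3 - <<'E'
from h import *
T=tool();tipnow();tipgoal(.0,-.008,.032)
for n in ("side","top"): cv2.imwrite(f'pics/{n}3.png',bot.capture(n))
a=cv2.imread('pics/side3.png')[150:250,260:380];b=cv2.imread('pics/top3.png')[80:230,220:340]
cv2.imwrite('pics/s3c.png',cv2.resize(a,None,fx=6,fy=6,interpolation=cv2.INTER_CUBIC))
cv2.imwrite('pics/t3c.png',cv2.resize(b,None,fx=4,fy=4,interpolation=cv2.INTER_CUBIC))
P=T[:3,3]-.115*T[:3,0]; P[2]-=.0046
print(proj('side',P),proj('top',P))
E
```

```text
tip depth -0.0297 lat -0.0079 z 0.0317 [ 0.13  0.79 -1.23] 0.27309937047562016
[0.566  0.02   0.0366]
row [-0.1485, -0.0008, -0.0002, 0.0019, -0.002, -0.0001]
[321.11856834 205.87549845] [277.50182578 163.89797339]
```

View pics/s3c.png

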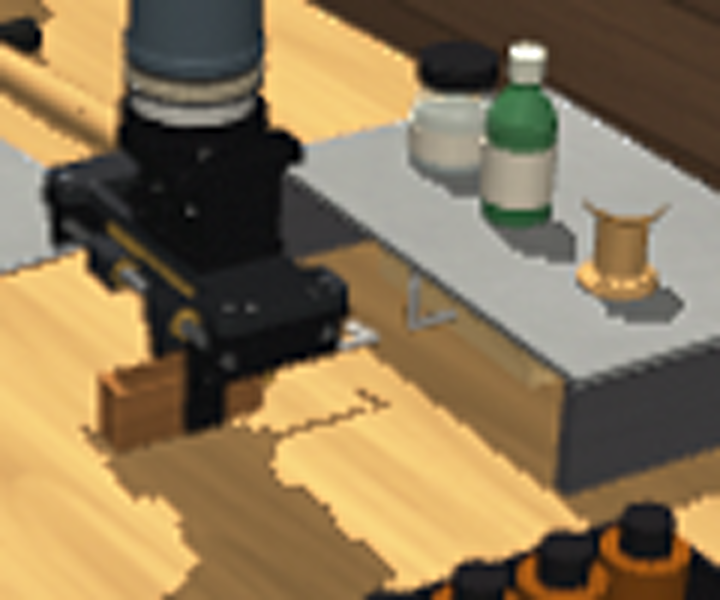

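View pics/t3c.png

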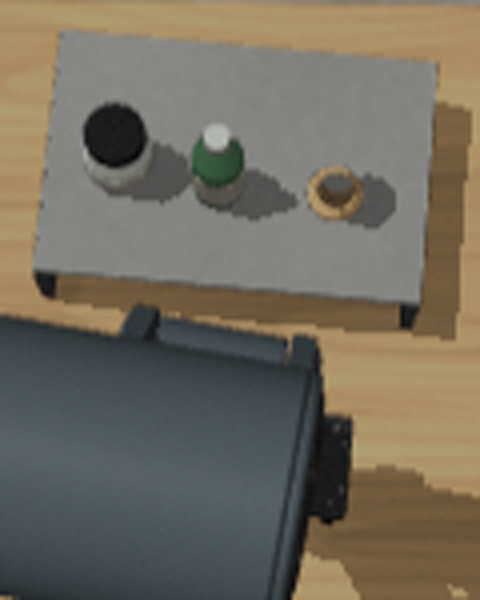

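Request:
carry_out(targets=[[-0.04,-0.01,0,0,0,0],[-0.09,-0.01,0,0,0,0],[-0.14,-0.01,0,0,0,0],[-0.2,-0.01,0,0,0,0],[-0.24,-0.01,0,0,0,0],[-0.27,-0.01,0,0,0,0],[-0.3,-0.01,0,0,0,0],[-0.3,-0.01,0,0,0,0]])

```text
time_s: 8.35
position: [0.5969, 0.0157, 0.0369]
tcp_rot: [[-0.997, 0.074, -0.001], [0.074, 0.997, 0.003], [0.002, 0.003, -1.0]]
force: [0.5, 0.1, -1.3]
opening: 0.274
```

```bash
python3 - <<'E'
from h import *
tipnow();tipgoal(.042,-.01,.032)
E
```

```text
tip depth 0.0311 lat -0.0101 z 0.0321 [ 0.46  0.14 -1.32] 0.2735386584151251
[0.6078 0.0149 0.0366]
row [-0.0546, 0.0002, 0.0016, 0.0018, -0.001, -0.0002]
```

Request:
carry_out(targets=[[-0.015,0,0,0,0,0],[-0.03,0,0,0,0,0],[-0.045,0,0,0,0,0],[-0.055,0,0,0,0,0],[-0.055,0,0,0,0,0]])

```text
time_s: 8.98
position: [0.6069, 0.0151, 0.0367]
tcp_rot: [[-0.997, 0.074, -0.003], [0.074, 0.997, 0.003], [0.004, 0.003, -1.0]]
force: [-2.3, -0.1, -0.2]
opening: 0.273
```

```bash
python3 - <<'E'
from h import *
tipnow()
a=bot.capture('side'); cv2.imwrite('pics/side4.png',a)
cv2.imwrite('pics/s4c.png',cv2.resize(a[170:240,290:370],None,fx=9,fy=8,interpolation=cv2.INTER_CUBIC))
E
```

```text
tip depth 0.0412 lat -0.0100 z 0.0317 [-2.25 -0.14 -0.18] 0.27255222236688953
```

View pics/s4c.png

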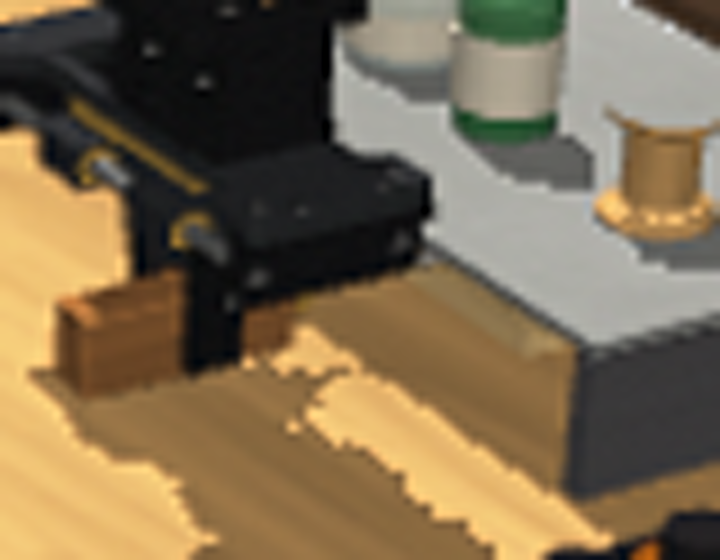

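Request:
carry_out(targets=[[0,0,0,0,0,0]])

```text
time_s: 9.15
position: [0.6069, 0.0151, 0.0367]
tcp_rot: [[-0.997, 0.074, -0.003], [0.074, 0.997, 0.003], [0.004, 0.003, -1.0]]
force: [-1.2, -0.6, -1.2]
opening: 0.275
```

Request:
carry_out(targets=[[0,0,0,0,0,0]])

```text
time_s: 9.28
position: [0.6069, 0.0151, 0.0367]
tcp_rot: [[-0.997, 0.074, -0.003], [0.074, 0.997, 0.003], [0.003, 0.003, -1.0]]
force: [-1.4, -0.3, -1.5]
opening: 0.269
```

Request:
carry_out(targets=[[0.015,0,0,0,0,0],[0.03,0,0,0,0,0],[0.03,0,0,0,0,0],[0.03,0.02,0,0,0,0],[0.03,0.035,0,0,0,0],[0.03,0.05,0,0,0,0],[0.03,0.05,0,0,0,0]])

```text
time_s: 10.15
position: [0.6017, 0.0259, 0.0367]
tcp_rot: [[-0.997, 0.074, -0.003], [0.074, 0.997, 0.003], [0.003, 0.003, -1.0]]
force: [-0.6, 0.4, -1.9]
opening: 0.273
```

```bash
python3 -c "
from h import *
tipnow();print(bot.read_state()['moment'])"
```

```text
tip depth 0.0351 lat 0.0005 z 0.0318 [-0.56  0.38 -1.93] 0.27322970983864303
[ 0.074318   -0.00669162  0.00482976]
```

Clear of contact. Continue left in small steps.

Request:
carry_out(targets=[[0,0.01,0,0,0,0],[0,0.02,0,0,0,0],[0,0.03,0,0,0,0],[0,0.03,0,0,0,0]])

```text
time_s: 10.65
position: [0.6021, 0.032, 0.0367]
tcp_rot: [[-0.997, 0.074, -0.003], [0.074, 0.997, 0.003], [0.003, 0.003, -1.0]]
force: [-1.1, -0.7, -2.1]
opening: 0.277
```

```bash
python3 -c "
from h import *
tipnow();print(bot.read_state()['moment'])"
```

```text
tip depth 0.0351 lat 0.0067 z 0.0317 [-1.1  -0.7  -2.13] 0.2770087148348801
[-0.01001374  0.07968515 -0.02717779]
```

Request:
carry_out(targets=[[0,0.01,0,0,0,0],[0,0.02,0,0,0,0],[0,0.02,0,0,0,0]])

```text
time_s: 11.02
position: [0.6024, 0.0362, 0.0367]
tcp_rot: [[-0.997, 0.073, -0.003], [0.073, 0.997, 0.003], [0.003, 0.003, -1.0]]
force: [0.0, 0.2, -2.2]
opening: 0.276
```

```bash
python3 -c "
from h import *
tipnow();print(bot.read_state()['moment'])"
```

```text
tip depth 0.0350 lat 0.0109 z 0.0317 [ 0.01  0.23 -2.2 ] 0.27551581867341796
[-0.01166263  0.02264359  0.03550981]
```

Request:
carry_out(targets=[[0,0.008,0,0,0,0],[0,0.015,0,0,0,0],[0,0.015,0,0,0,0]])

```text
time_s: 11.4
position: [0.6026, 0.0391, 0.0368]
tcp_rot: [[-0.997, 0.073, -0.003], [0.073, 0.997, 0.003], [0.003, 0.003, -1.0]]
force: [-1.0, -0.8, -1.8]
opening: 0.275
```

```bash
python3 -c "
from h import *
tipnow();print(bot.read_state()['moment'])"
```

```text
tip depth 0.0351 lat 0.0138 z 0.0318 [-1.03 -0.8  -1.82] 0.2749213559145105
[-0.02925565  0.01434992 -0.07845242]
```

Request:
carry_out(targets=[[0,0.008,0,0,0,0],[0,0.015,0,0,0,0],[0,0.015,0,0,0,0]])

```text
time_s: 11.78
position: [0.6027, 0.0408, 0.0368]
tcp_rot: [[-0.997, 0.075, -0.004], [0.075, 0.997, 0.002], [0.004, 0.001, -1.0]]
force: [-1.4, -6.3, -2.9]
opening: 0.274
```

```bash
python3 -c "
from h import *
tipnow();print(bot.read_state()['moment'])"
```

```text
tip depth 0.0350 lat 0.0153 z 0.0317 [-1.37 -6.3  -2.89] 0.27369072857492366
[-1.02866589  0.22603113 -0.62005913]
```

Request:
carry_out(targets=[[0,-0.007,0,0,0,0],[0.02,-0.007,0,0,0,0],[0.035,-0.007,0,0,0,0],[0.045,-0.007,0,0,0,0],[0.055,-0.007,0,0,0,0],[0.065,-0.007,0,0,0,0]])

```text
time_s: 12.52
position: [0.5912, 0.0403, 0.0371]
tcp_rot: [[-0.997, 0.075, 0.0], [0.075, 0.997, 0.001], [-0.0, 0.001, -1.0]]
force: [4.6, -0.1, -3.8]
opening: 0.275
```

```bash
python3 -c "
from h import *
tipnow();print(bot.read_state()['moment'])"
```

```text
tip depth 0.0236 lat 0.0140 z 0.0325 [ 4.62 -0.09 -3.78] 0.2747020769430271
[-0.18326084 -0.59713548 -0.13938176]
```

Request:
carry_out(targets=[[0.015,0,0,0,0,0],[0.035,0,0,0,0,0],[0.055,0,0,0,0,0],[0.075,0,0,0,0,0],[0.095,0,0,0,0,0],[0.115,0,0,0,0,0]])

```text
time_s: 13.28
position: [0.5704, 0.0419, 0.0373]
tcp_rot: [[-0.997, 0.075, 0.005], [0.075, 0.997, 0.001], [-0.005, 0.001, -1.0]]
force: [5.5, -0.2, -3.8]
opening: 0.271
```

```bash
python3 -c "
from h import *
tipnow();print(bot.read_state()['moment'])"
```

```text
tip depth 0.0027 lat 0.0140 z 0.0333 [ 5.52 -0.24 -3.77] 0.2708063010417321
[-0.10160908 -0.52522941 -0.09128103]
```

Request:
carry_out(targets=[[0.02,0,0,0,0,0],[0.045,0,0,0,0,0],[0.07,0,0,0,0,0],[0.095,0,0,0,0,0],[0.12,0,0,0,0,0],[0.145,0,0,0,0,0],[0.17,0,0,0,0,0],[0.195,0,0,0,0,0],[0.22,0,0,0,0,0],[0.245,0,0,0,0,0],[0.27,0,0,0,0,0],[0.29,0,0,0,0,0],[0.3,0,0,0,0,0]])

```text
time_s: 14.9
position: [0.5124, 0.0463, 0.0374]
tcp_rot: [[-0.997, 0.075, 0.009], [0.075, 0.997, 0.001], [-0.009, 0.001, -1.0]]
force: [5.2, -1.4, -3.6]
opening: 0.277
```

```bash
python3 -c "
from h import *
tipnow();print(bot.read_state()['moment'])"
```

```text
tip depth -0.0554 lat 0.0140 z 0.0338 [ 5.15 -1.4  -3.65] 0.27740986640544746
[-0.14928877 -0.60742722 -0.08148866]
```

Request:
carry_out(targets=[[0.015,0,0,0,0,0],[0.03,0,0,0,0,0],[0.045,0,0,0,0,0],[0.06,0,0,0,0,0],[0.07,0,0,0,0,0]])

```text
time_s: 15.52
position: [0.5003, 0.0472, 0.0375]
tcp_rot: [[-0.997, 0.075, 0.013], [0.075, 0.997, 0.0], [-0.013, 0.001, -1.0]]
force: [5.4, -0.7, -4.3]
opening: 0.274
```

Request:
carry_out(targets=[[0.007,0,0,0,0,0],[0.012,0,0,0,0,0],[0.017,0,0,0,0,0]])

```text
time_s: 15.9
position: [0.498, 0.0473, 0.0376]
tcp_rot: [[-0.997, 0.075, 0.015], [0.075, 0.997, 0.0], [-0.015, 0.001, -1.0]]
force: [5.5, -1.3, -4.0]
opening: 0.277
```

```bash
python3 -c "
from h import *
tipnow();print(bot.read_state()['moment'])
a=bot.capture('side'); cv2.imwrite('pics/side5.png',a);cv2.imwrite('pics/top5.png',bot.capture('top'))"
```

```text
tip depth -0.0699 lat 0.0140 z 0.0347 [ 5.5  -1.32 -4.01] 0.2771173354096998
[-0.04105494 -0.53761493 -0.11764076]
```

View pics/side5.png

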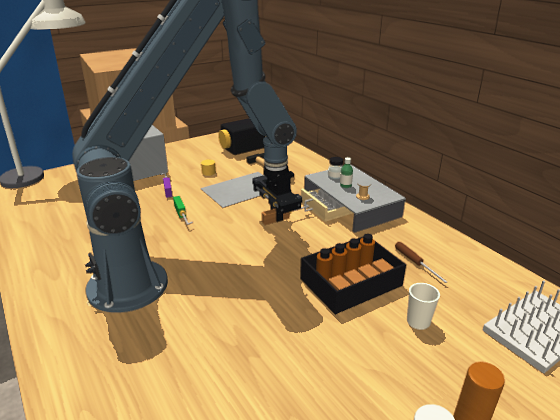

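Request:
carry_out(targets=[[0.01,0,0,0,0,0],[0.018,0,0,0,0,0],[0.026,0,0,0,0,0]])

```text
time_s: 16.38
position: [0.4932, 0.0477, 0.0375]
tcp_rot: [[-0.997, 0.075, 0.016], [0.075, 0.997, 0.0], [-0.016, 0.001, -1.0]]
force: [4.3, -0.3, -4.8]
opening: 0.278
```

Request:
carry_out(targets=[[0.008,0,0,0,0,0],[0.014,0,0,0,0,0],[0.02,0,0,0,0,0]])

```text
time_s: 16.75
position: [0.4899, 0.0479, 0.0375]
tcp_rot: [[-0.997, 0.075, 0.017], [0.075, 0.997, -0.0], [-0.017, 0.001, -1.0]]
force: [4.5, -0.8, -5.3]
opening: 0.275
```

Request:
carry_out(targets=[[0.006,0,0,0,0,0],[0.012,0,0,0,0,0],[0.018,0,0,0,0,0]])

```text
time_s: 17.12
position: [0.4892, 0.0479, 0.0378]
tcp_rot: [[-0.997, 0.075, 0.024], [0.075, 0.997, -0.001], [-0.024, 0.001, -1.0]]
force: [9.5, -0.6, -5.3]
opening: 0.276
```

Request:
carry_out(targets=[[0.006,0,0,0,0,0],[0.012,0,0,0,0,0],[0.018,0,0,0,0,0]])

```text
time_s: 17.5
position: [0.4891, 0.0478, 0.0383]
tcp_rot: [[-0.997, 0.075, 0.031], [0.075, 0.997, -0.002], [-0.031, 0.001, -1.0]]
force: [9.7, -1.0, -4.9]
opening: 0.273
```

```bash
python3 -c "
from h import *
tipnow();print(bot.read_state()['moment'])
t=cv2.imread('pics/top5.png')[80:240,210:350]
s=cv2.imread('pics/side5.png')[140:260,240:420]
cv2.imwrite('pics/t5c.png',cv2.resize(t,None,fx=3.7,fy=3.7,interpolation=cv2.INTER_CUBIC))
cv2.imwrite('pics/s5c.png',cv2.resize(s,None,fx=4.4,fy=4.4,interpolation=cv2.INTER_CUBIC))"
```

```text
tip depth -0.0788 lat 0.0138 z 0.0373 [ 9.69 -0.96 -4.9 ] 0.2731466585430672
[-0.0591212  -1.11489462  0.05153842]
```

View pics/s5c.png

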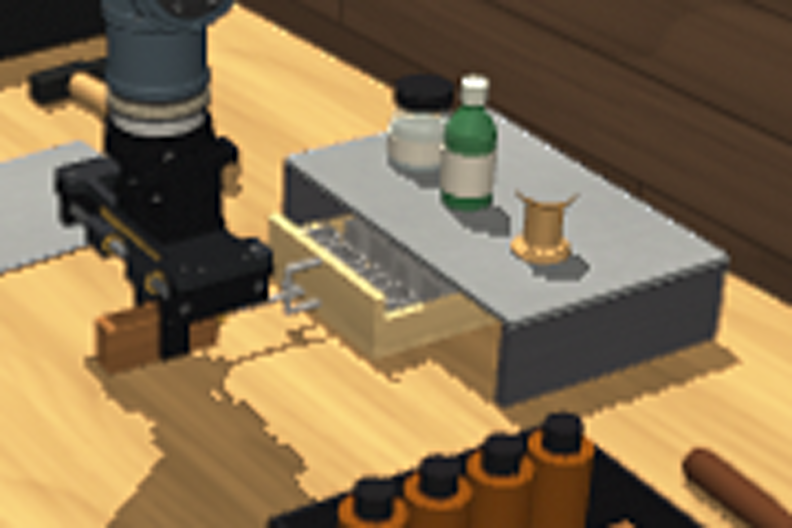

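```bash
python3 -c "
from h import *
tipgoal(-.066,.0135,.033)"
```

```text
[0.5018 0.0464 0.0376]
row [-0.0638, -0.0021, 0.0055, 0.0005, 0.0198, -0.0009]
```

Request:
carry_out(targets=[[-0.01,0,0.001,0,0.005,0],[-0.025,0,0.003,0,0.015,0],[-0.04,0,0.005,0,0.02,0],[-0.055,0,0.005,0,0.02,0],[-0.063,0,0.005,0,0.02,0],[-0.063,0,0.005,0,0.02,0]])

```text
time_s: 18.25
position: [0.5017, 0.0468, 0.0377]
tcp_rot: [[-0.997, 0.075, -0.0], [0.075, 0.997, 0.001], [0.0, 0.001, -1.0]]
force: [0.2, -1.2, -2.0]
opening: 0.275
```

```bash
python3 -c "
from h import *
tipnow();tipgoal(-.066,.0135,.033)"
```

```text
tip depth -0.0661 lat 0.0138 z 0.0330 [ 0.22 -1.22 -2.03] 0.2754296870227696
[0.5018 0.0464 0.0376]
row [-0.0005, -0.0023, 0.0003, 0.0005, -0.0001, -0.0008]
```

Request:
carry_out(targets=[[0,-0.015,0,0,0,0],[0,-0.03,0,0,0,0],[0,-0.045,0,0,0,0],[0,-0.06,0,0,0,0],[0,-0.075,0,0,0,0]])

```text
time_s: 18.88
position: [0.5006, 0.0316, 0.0376]
tcp_rot: [[-0.997, 0.076, -0.0], [0.076, 0.997, 0.001], [0.0, 0.001, -1.0]]
force: [0.4, -0.0, -1.8]
opening: 0.276
```

```bash
python3 -c "
from h import *
tipnow()"
```

```text
tip depth -0.0661 lat -0.0015 z 0.0330 [ 0.45 -0.   -1.81] 0.27553244994160625
```

Request:
carry_out(targets=[[0,-0.025,0,0,0,0],[0,-0.06,0,0,0,0],[0,-0.09,0,0,0,0],[0,-0.09,0,0,0,0]])

```text
time_s: 19.38
position: [0.4992, 0.0131, 0.0376]
tcp_rot: [[-0.997, 0.077, -0.0], [0.077, 0.997, 0.001], [0.0, 0.001, -1.0]]
force: [-1.1, -0.3, -1.9]
opening: 0.273
```

```bash
python3 -c "
from h import *
tipnow()
a=bot.capture('side'); cv2.imwrite('pics/side6.png',a)
cv2.imwrite('pics/s6c.png',cv2.resize(a[140:260,240:420],None,fx=4.4,fy=4.4,interpolation=cv2.INTER_CUBIC))"
```

```text
tip depth -0.0661 lat -0.0202 z 0.0330 [-1.1  -0.27 -1.9 ] 0.27287665141923895
```

View pics/s6c.png

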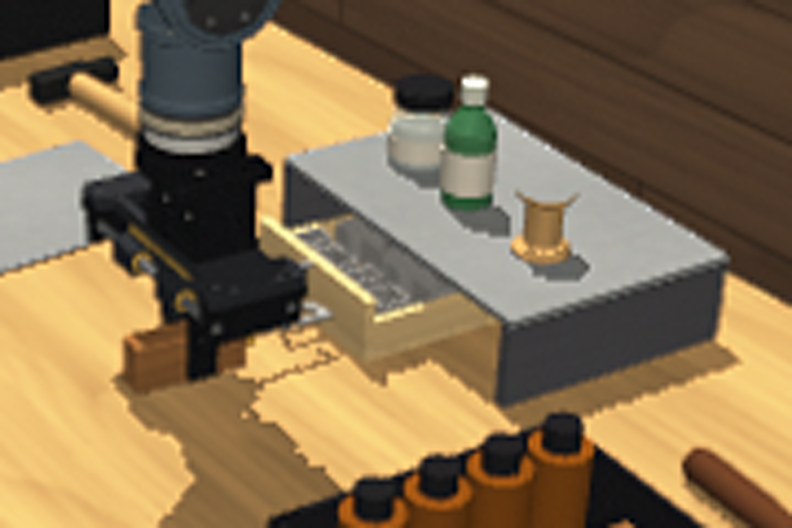

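Request:
carry_out(targets=[[0.04,0,0,0,0,0],[0.11,0,0,0,0,0],[0.2,0,0,0,0,0],[0.28,0,-0.05,0,0,0],[0.3,0,-0.2,0,0,0],[0.3,0,-0.45,0,0,0],[0.3,0,-0.6,0,0,0],[0.3,0,-0.6,0,0,0]])

```text
time_s: 20.42
position: [0.44, 0.0178, 0.1599]
tcp_rot: [[-0.997, 0.076, 0.005], [0.076, 0.997, -0.0], [-0.005, 0.0, -1.0]]
force: [-0.2, 0.2, -2.4]
opening: 0.275
```

```bash
python3 -c "
from h import *
tipnow()
a=bot.capture('side'); cv2.imwrite('pics/side7.png',a)
cv2.imwrite('pics/top7.png',bot.capture('top'))
cv2.imwrite('pics/w7.png',bot.capture('wrist'))
cv2.imwrite('pics/s7c.png',cv2.resize(a[120:260,220:420],None,fx=4,fy=4,interpolation=cv2.INTER_CUBIC))
goal([.506,.33,.16],185)"
```

```text
tip depth -0.1256 lat -0.0198 z 0.1560 [-0.17  0.25 -2.43] 0.2745148244740782
row [-0.2198, 1.5809, -0.0138, 0.0008, -0.0014, -0.1041]
```

View pics/s7c.png

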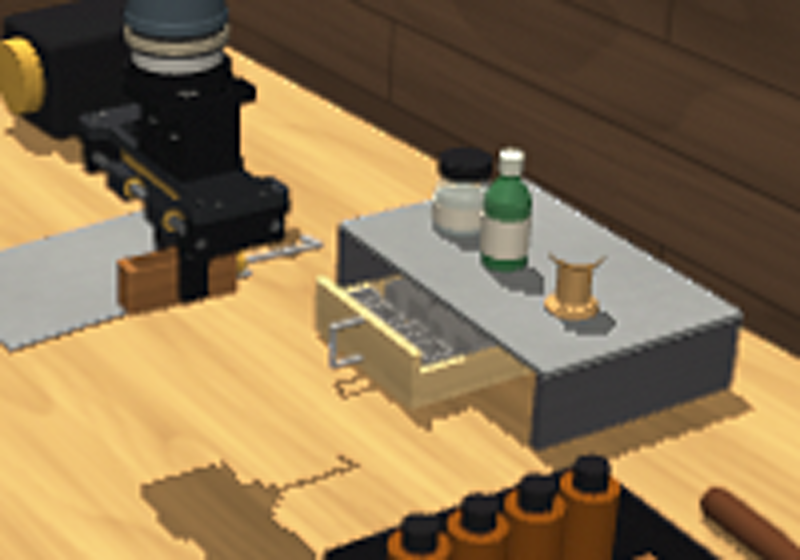

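View pics/top7.png

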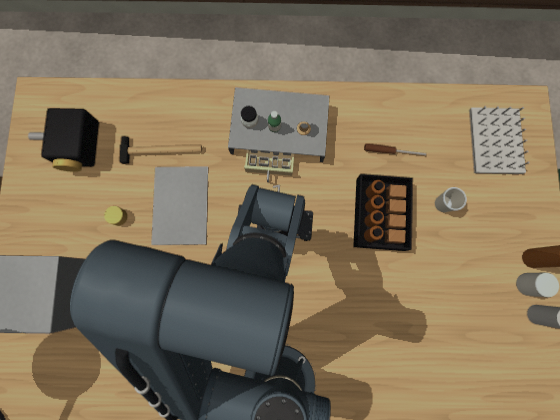

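View pics/w7.png

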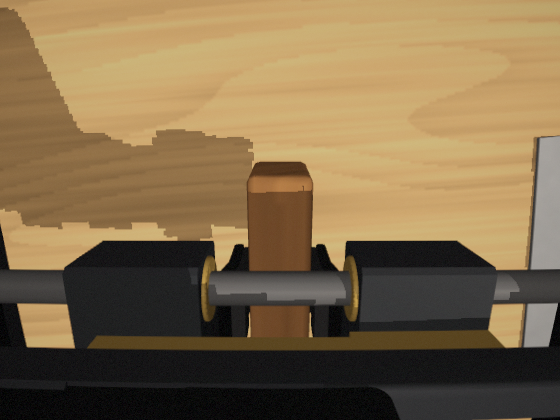

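Request:
carry_out(targets=[[-0.01,0.1,0,0,0,0],[-0.03,0.3,0,0,0,-0.02],[-0.07,0.55,0,0,0,-0.04],[-0.1,0.8,0,0,0,-0.05],[-0.13,1,0,0,0,-0.06]])

```text
time_s: 21.2
position: [0.4781, 0.2171, 0.1551]
tcp_rot: [[-1.0, -0.019, -0.006], [-0.019, 1.0, 0.0], [0.006, 0.001, -1.0]]
force: [0.2, 0.6, -2.4]
opening: 0.27
```

```bash
python3 -c "
from h import *
goal([.49,.32,.0287],181.5)"
```

```text
row [-0.0734, 0.5128, 0.6316, 0.0004, -0.004, -0.0044]
```

Request:
carry_out(targets=[[-0.03,0.2,0,0,-0.004,-0.004],[-0.07,0.4,0.05,0,-0.004,-0.004],[-0.073,0.513,0.15,0,-0.004,-0.004],[-0.073,0.513,0.3,0,-0.004,-0.004],[-0.073,0.513,0.4,0,-0.004,-0.004],[-0.073,0.513,0.5,0,-0.004,-0.004],[-0.073,0.513,0.5,0,-0.004,-0.004]])

```text
time_s: 22.08
position: [0.4874, 0.3189, 0.0516]
tcp_rot: [[-1.0, -0.026, -0.007], [-0.026, 1.0, -0.002], [0.007, -0.002, -1.0]]
force: [-0.0, -0.4, -1.9]
opening: 0.275
```

```bash
python3 -c "
from h import *
goal([.49,.32,.0287],181.5)"
```

```text
row [-0.014, 0.0055, 0.1142, -0.0015, -0.0047, -0.0004]
```

Request:
carry_out(targets=[[-0.014,0.005,0.03,-0.001,-0.005,0],[-0.014,0.005,0.06,-0.001,-0.005,0],[-0.014,0.005,0.08,-0.001,-0.005,0],[-0.014,0.005,0.095,-0.001,-0.005,0],[-0.014,0.005,0.102,-0.001,-0.005,0],[-0.014,0.005,0.102,-0.001,-0.005,0]])

```text
time_s: 22.82
position: [0.4901, 0.3199, 0.0312]
tcp_rot: [[-1.0, -0.026, 0.001], [-0.026, 1.0, -0.001], [-0.001, -0.001, -1.0]]
force: [-0.2, 0.1, -1.3]
opening: 0.272
```

Request:
carry_out(targets=[[0,0,0.004,0,0,0],[0,0,0.008,0,0,0],[0,0,0.008,0,0,0]])

```text
time_s: 23.2
position: [0.4902, 0.32, 0.03]
tcp_rot: [[-1.0, -0.026, 0.001], [-0.026, 1.0, -0.0], [-0.001, -0.0, -1.0]]
force: [-0.7, -0.6, -0.2]
opening: 0.273
```

```bash
python3 -c "
from h import *
goal([.49,.32,.0287],181.5);s=bot.read_state();print(s['force'],s['moment'],s['tcp_rot'][2])
a=bot.capture('side'); cv2.imwrite('pics/s8c.png',cv2.resize(a[120:240,180:340],None,fx=5,fy=5,interpolation=cv2.INTER_CUBIC))"
```

```text
row [0.0012, -0.0001, 0.0065, -0.0003, 0.0007, -0.0004]
[-0.73535163 -0.57224554 -0.18144232] [ 0.03057423  0.06073651 -0.00276234] [-1.08027076e-03 -4.63252111e-04 -9.99999309e-01]
```

View pics/s8c.png

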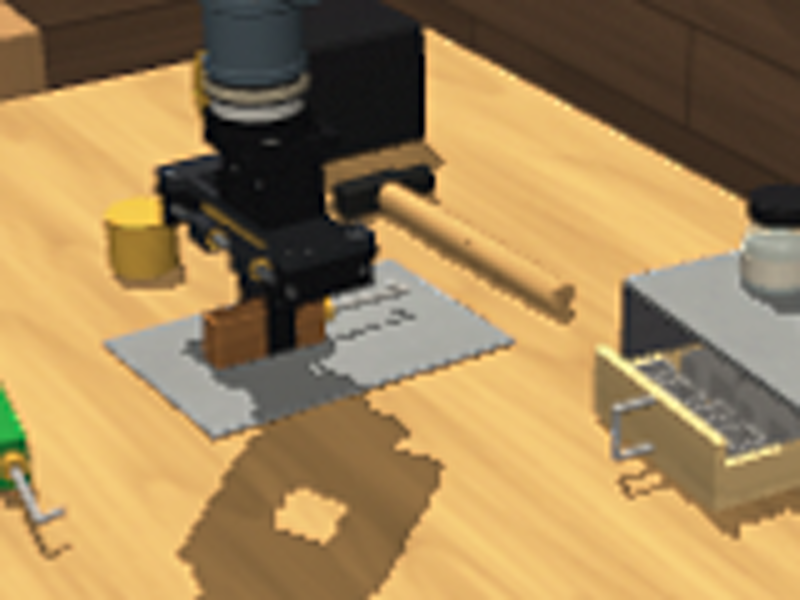

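Request:
carry_out(targets=[[0,0,0.003,0,0,0],[0,0,0.006,0,0,0],[0,0,0.006,0,0,0]])

```text
time_s: 23.62
position: [0.4901, 0.32, 0.0297]
tcp_rot: [[-1.0, -0.026, 0.001], [-0.026, 1.0, -0.0], [-0.001, -0.0, -1.0]]
force: [-2.8, -1.5, 6.1]
opening: 0.276
```

Request:
carry_out(targets=[[0,0,0,0,0,0],[0,0,0,0,0,0]])

```text
time_s: 23.88
position: [0.4901, 0.32, 0.0299]
tcp_rot: [[-1.0, -0.026, 0.001], [-0.026, 1.0, -0.0], [-0.001, -0.0, -1.0]]
force: [-1.7, -1.0, 2.9]
opening: 0.273
```

Request:
carry_out(targets=[[0,0,0,0,0,0],[0,0,0,0,0,0],[0,0,0,0,0,0],[0,0,0,0,0,0],[0,0,0,0,0,0],[0,0,0,0,0,0],[0,0,0,0,0,0]], jaw=0.6)

```text
time_s: 24.75
position: [0.4902, 0.32, 0.0299]
tcp_rot: [[-1.0, -0.026, 0.002], [-0.026, 1.0, -0.0], [-0.002, -0.0, -1.0]]
force: [-0.3, -0.8, 0.8]
opening: 0.796
```

Request:
carry_out(targets=[[0,0,-0.05,0,0,0],[0,0,-0.15,0,0,0],[0,0,-0.35,0,0,0],[0,0,-0.6,0,0,0],[0,0,-0.85,0,0,0],[0,0,-1,0,0,0],[0,0,-1,0,0,0]])

```text
time_s: 25.62
position: [0.4914, 0.3208, 0.2334]
tcp_rot: [[-1.0, -0.026, 0.008], [-0.026, 1.0, 0.002], [-0.008, 0.002, -1.0]]
force: [0.5, -0.2, 0.1]
opening: 0.8
```

Request:
carry_out(targets=[[0.1,0.2,0,0,0,0],[0.3,0.5,0,0,0,0],[0.4,0.8,0,0,0,0],[0.5,1,0,0,0,0],[0.5,1,0,0,0,0],[0.5,1,0,0,0,0]])

```text
time_s: 26.38
position: [0.3855, 0.5173, 0.2315]
tcp_rot: [[-1.0, -0.027, 0.007], [-0.027, 1.0, -0.0], [-0.007, -0.0, -1.0]]
force: [0.7, 0.5, 0.6]
opening: 0.801
```

```bash
python3 - <<'E'
from h import *
a=bot.capture('side');t=bot.capture('top');cv2.imwrite('pics/top9.png',t)
cv2.imwrite('pics/s9c.png',cv2.resize(a[120:260,180:420],None,fx=3.3,fy=3.3,interpolation=cv2.INTER_CUBIC))
cv2.imwrite('pics/t9c.png',cv2.resize(t[80:260,140:340],None,fx=3.3,fy=3.3,interpolation=cv2.INTER_CUBIC))
for d in (-.05,-.055,-.045): print(d,[proj('top',O+d*xr+(.0213+l)*yr+[0,0,.055]).round(1) for l in (-.075,.075)],proj('top',O+(d-.028)*xr+.0213*yr+[0,0,.05]))
E
```

```text
-0.05 [array([291.7, 169.5]), array([243.2, 165.2])] [266.63040899 176.52623068]
-0.055 [array([291.6, 171. ]), array([243. , 166.8])] [266.47524778 178.09871101]
-0.045 [array([291.8, 167.9]), array([243.4, 163.6])] [266.78534554 174.95610663]
```

View pics/s9c.png

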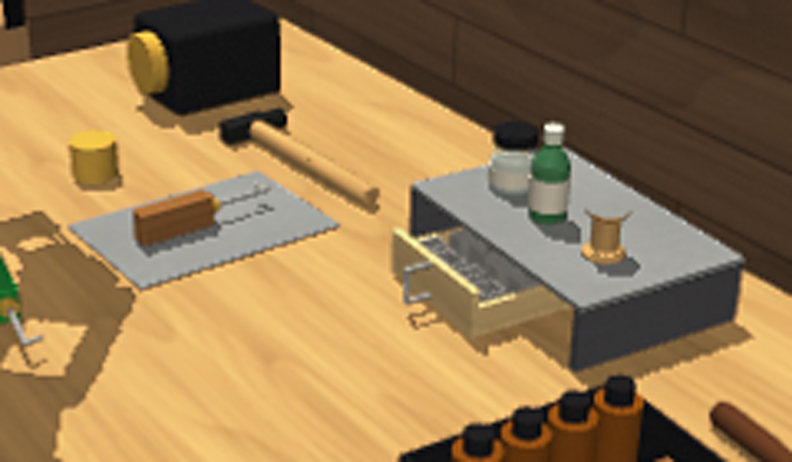

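View pics/t9c.png

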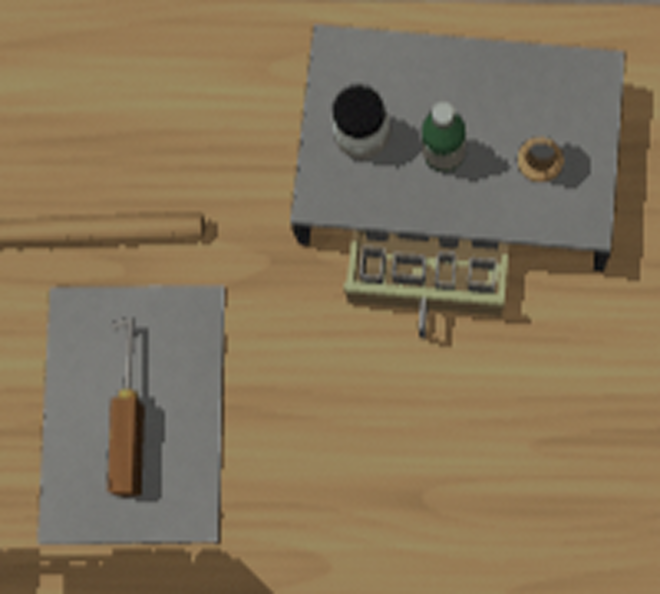

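```bash
python3 -c "
from rig import bot
print(bot.read_state()['time_s'],bot.hand_in())"
```

```text
the job is handed in; nothing more can be done
26.475 None
```

The tray is drawn out to its stop, the rod is back on the cutting mat, and I handed the job in at 26.5 s.

- **Catching the loop:** I took the rod from the mat and fed it in under the riser. The hook tip brushed the tray's front board with about 1.5 N, so I backed it off 6 mm. Feeling sideways, the rod met the bar about 21 mm left of the middle, which agreed with the side view.
- **Drawing the tray:** I pulled at about 40 mm/s or slower. The force read about 5 N, rising to about 9.7 N where the tray stopped moving. That was after about 102 mm.
- **Putting the rod back:** I eased forward, unhooked to the right and laid the rod flat on the mat. Contact peaked at about 6 N and dropped to 3 N before I let go.
- **Last checks:** In the top view the board's front edge lies about 55 mm out from the riser's edge, matching the 110 mm stop. The rod lies flat within the mat. The bystanders in the final close-up views look unmoved, and the hand is clear of everything.
- **Disagreements:** The side camera put the riser's corners 3–10 mm off the other views, so I used a wrist picture for its edge. The side view put the bar about 21 mm behind the edge, against about 18 mm by touch.

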